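# Hang the sensor bracket on the test chamber's keyhole stud

### The arm

A 7-joint arm with a two-finger parallel gripper is mounted at the origin on the work surface. World frame = base frame: x ahead of the robot, y to its left, z up, the work surface at z = 0. Lengths are in m, angles in rad, forces in N, time in s.
With the tool pointing down it reaches from about 0.4 to 0.85 m from the base axis. Payload 10.4 kg.
Tool frame: the origin (TCP) lies between the finger pads; the fingertips stand 19 mm ahead of it and the grasp point (between the pads) is the TCP; x points along the fingers, y is the direction in which the jaws open and shut, and the axes are right-handed (so a half turn about x gives the same grasp; the last joint's range is limited). The gripper opens to 87 mm and grips with 3 to 60 N. Pads are 19 mm wide; open, the fingers measure 117 mm over their backs; the gripper's body (75 mm by 190 mm) begins 51 mm behind the grasp point.
Start: joints at [1.155, 0.332, -0.065, 1.46, 0.022, 1.35, -0.088], TCP at [0.239, -0.577, 0.242] pointing down, gripper open.
Joint ranges: [-2.6, 2.6], [-0.5, 2.12], [-1.47, 1.34], [0.16, 2.42], [-1.27, 4.41], [0.06, 2.06], [-2.6, 2.6]. Speed limits (rad/s): [2.22, 2.22, 2.79, 2.79, 3.14, 3.14, 3.14].

### API

Orientations are given as a unit quaternion [x, y, z, w].
In Python, from bench import r gives the robot as it stands.
- The arm moves only by the tool drive_tool, never from a script. Its argument "motion" is a list of rows, each a list of 4 numbers: the shift along the tool's x, y, z in cm, then the turn about the tool's x in units of 5 degrees (1.0 is 5 degrees). In form: [[tx, ty, tz, twist], ...]. A call has 1 to 20 rows; each row is the pose to reach, as a shift and turn from the pose commanded when the call began, along the tool's axes at that moment; what a row does not reach only later rows make up. A row lasts 1/12 s, in which the tool goes at most 41.7 mm and 7.16 degrees, less where a joint would pass 70% of its speed; a pose out of reach is approached as far as the arm can. A call with a gripper value outside its range is refused whole. "grip" is the closure in counts, from 0 (fully open) to 255 (shut), set as the call begins (left out, the last holds). The fingers move at their own pace and stop on an object; "force" is the grip in N (left out, the last holds). Time passes only in rows, so rows that repeat a pose let the fingers close. It gives the time, the measured TCP pose, the force and the opening at its end, in the units of the state.
- r.read_state(): the state, without advancing time (a new reading comes with each control period).
- r.camera(name): name is "side" or "top" or "wrist"; returns the picture (384x512x3 uint8, red, green, blue); there is no depth.
- r.calibration(name): a dict with "fx", "fy", "cx", "cy" (pixels), "dist" ([k1, k2, p1, p2, k3] as OpenCV has them; the pictures are not rectified), "xyz" and "orientation" of the camera in the world. Camera axes: x right, y up, looking along -z (the intrinsics and any distortion apply to the point x, -y, -z); pixel columns grow to the right and rows downward; lengths in m; the calibration is good to about 2 mm. A picture is of the moment at which its call begins: read the wrist's pose just before it. calibration takes no time and is no camera call; for the wrist camera it gives the pose at the moment of the call.
- r.close_job(): hands the job in, once; it reports no verdict.
The state is a dict: "time": time; "joint_positions": joint angles; "joint_vel": joint speeds; "joint_torque": joint torques, N m; "ee_pos": TCP position; "eef_rot": TCP orientation; "ft_force": force on the tool from outside, world axes, zero at the start; "torque": the same for the moment, N m; "width": finger opening in m.
Only numpy, scipy, OpenCV 4.12 (cv2) and the standard library are available. Lean on these libraries where they do the work, as an engineer would, in place of code of your own. Each camera call takes 0.05 s, during which the arm holds its last target.

### The job

Take the blue sensor bracket out of its rack and hang it on the brass stud on the front of the clear test chamber: press the large end of its keyhole over the stud head, against the sprung rubber frame, then slide it down until the stud is fully home in the narrow end, and let go. The stud may sit anywhere along its short rail, so find it gently: never push on the chamber with more than about 30 N. Leave the other things on the bench where they are.

Things in the scene. Friction and masses are not known exactly. Their poses are not given: they have to be found in the camera images.
- sensor (a point): Centre of the white sensor housing of the loose blue bracket (0.14 to 0.28 kg), where to grasp it, across y. Axes: z up, -x the bracket's front (to the robot). Housing 44 (x) by 44 (y) by 40 (z) mm. Behind it an upright plate 5 mm thick (from +22 to +27 mm in x), 90 mm wide, reaching 20 mm above and 102 mm below this point. It stands in a rack slot 30 mm deep and may lean up to 0.06 rad.
- keyhole (a point): Centre of the keyhole's octagonal large end, on the back face of the bracket's plate, (27, 0, -52) mm from the sensor point; axes the same. 21 mm across flats, edges level and upright. From it a slot 10 mm wide runs up on the centreline, with 45 degree flanks leading into it.
- home (a point): Where the stud's axis must end up: in the narrow slot of the keyhole, on the plate's back face, 18 mm above keyhole, 3.5 mm below the slot's closed end (the neck then bears on that end).
- mount (a point): On the chamber's clear front wall, at the middle of the stud rail. Axes: x into the chamber, y along the rail, z up. The brass stud sticks out along -x with its axis at this height, but anywhere up to 14 mm to either side (y), clamped: its place is not measured. Neck 7 mm diameter from the wall to 14 mm out; head 17 mm diameter from 14 to 19 mm out, front edge bevelled 1.5 mm. Lid top 40 mm above.
- frame (a point): Middle of the face of the black rubber-faced frame round the stud, 12 mm out of the wall; axes as mount. Bars 144 mm long lie 10 to 34 mm above and below it. Sprung: it yields towards the wall by up to 6 mm, 4 N at first touch, 10 N at the stop. The plate must push it in over 3 mm to slide behind the head; it then clamps the plate to the head with about 7 N.
- chamber: The fixed test chamber: grey base, clear walls, black lid, 240 by 300 by 185 mm, its base (50 mm high) standing 10 mm out of the wall. Origin on the bench under the middle of its front wall, axes as mount. It carries the frame and the stud.
- bracket: The bracket as a whole. Origin at the middle of the plate's lower edge (centre of its thickness), axes as sensor; the sensor point is at (-24.5, 0, 102) mm.
- rack: Fixed grey rack, 95 by 130 mm, 42 mm high. Origin on the bench under the middle of the bracket's slot (floor of the slot 12 mm up), slot along y; a second slot 32 mm behind (+x) holds the blank plate.
- blank: Loose plain black plate, 90 by 5 by 45 mm, in the rack's rear slot; to be left alone. Origin at its lower edge.
- bottle: Loose yellow bottle, 68 mm diameter, 190 mm high; leave alone. Origin under its centre.
- beaker: Loose glass beaker, 72 mm diameter, 95 mm high; leave alone. Origin under its centre.
- jar: Loose amber jar, 56 mm diameter, 80 mm high; leave alone. Origin under its centre.
- meter: Loose yellow hand meter, 130 by 75 by 32 mm, lying flat; leave alone. Origin under its centre.
- screwdriver: Loose screwdriver lying flat; leave alone.
- tray: Fixed black parts tray, 100 by 130 by 35 mm. Origin under its centre.
Mind the look-alikes: they are no part of the job. What is shaped like the bracket but purple or red is not meant.

How it is judged:
By the outcome, as a careful person would: the job done as asked, in the order asked, and still so for the second after the job is handed in, with the robot touching nothing.
It also fails if it takes over 64 s, if anything falls off the work surface, if the arm or the gripper's body presses on something with over 40 N, if the wrist force passes 120 N, or if a joint passes its speed limit or range.

## Working session

There is one attempt and no reset: what is moved stays moved. The work goes in short steps, Python scripts to look and compute and a tool call to move; the robot and the scene stay as the last step left them, time stands still between calls to the robot, and variables do not carry over. Pictures are saved under pics/ and viewed, and the job is handed in when it is done.

Besides the shell and the picture viewer there is one more tool, called after "Emit:" by a JSON object that holds its "name" and its "arguments", one argument or row to a line. drive_tool: Moves the arm, as the interface text tells. Its arguments: {"type":"object","properties":{"motion":{"type":"array","items":{"type":"array","items":{"type":"number"}}},"grip":{"type":"number"},"force":{"type":"number"}},"required":["motion"]}

```bash
ls; mkdir -p pics
python3 - <<'E'
from bench import r
import cv2
print(r.read_state())
for n in ["side","top","wrist"]:
    c=r.calibration(n); print(n,c)
    cv2.imwrite(f"pics/{n}0.png",r.camera(n)[:,:,::-1])
E
```

```text
pics
{'time': 0.0, 'joint_positions': array([ 1.15541176,  0.33285363, -0.06466816,  1.46095365,  0.02159574,
        1.34985707, -0.08847154]), 'joint_vel': array([ 0.00033058,  0.00058486,  0.00125911, -0.00240714, -0.00113007,
        0.00047225, -0.00047469]), 'joint_torque': array([-2.94484914e-05, -6.23244882e+01,  2.46439775e-02, -3.89905000e+01,
       -6.14896207e-02,  3.95705458e-02,  8.49386447e-05]), 'ee_pos': array([ 0.23907205, -0.57708751,  0.24075933]), 'eef_rot': array([-0.69339368, -0.13845775,  0.69363147, -0.1375138 ]), 'ft_force': array([ 0.29443988, -0.14935733,  1.51226005]), 'torque': array([ 0.02547148,  0.05858123, -0.00705057]), 'width': 0.08678629393430558}
side {'fx': 386.5556092900825, 'fy': 386.5556092900825, 'cx': 258.0170950466421, 'cy': 202.88283118859798, 'dist': array([-0.10631543,  0.        ,  0.        ,  0.        ,  0.        ]), 'xyz': array([0.20658941, 0.77040431, 0.91136321]), 'orientation': array([-0.06291201,  0.39737726,  0.90152937, -0.15930529])}
top {'fx': 396.5536294661214, 'fy': 396.5536294661214, 'cx': 252.74411124219068, 'cy': 192.7669440721621, 'dist': array([-0.01141733,  0.        ,  0.        ,  0.        ,  0.        ]), 'xyz': array([ 0.31294742, -0.04796881,  1.3333152 ]), 'orientation': array([-0.0521454 ,  0.05880039,  0.71503551, -0.69465645])}
wrist {'fx': 293.46603745442144, 'fy': 293.46603745442144, 'cx': 252.10732133125157, 'cy': 192.76326181063786, 'dist': array([-0.04693483,  0.        ,  0.        ,  0.        ,  0.        ]), 'xyz': array([ 0.31482866, -0.54630481,  0.38350771]), 'orientation': array([-0.12397086,  0.0842046 , -0.54905813,  0.8222384 ])}
```

View pics/side0.png

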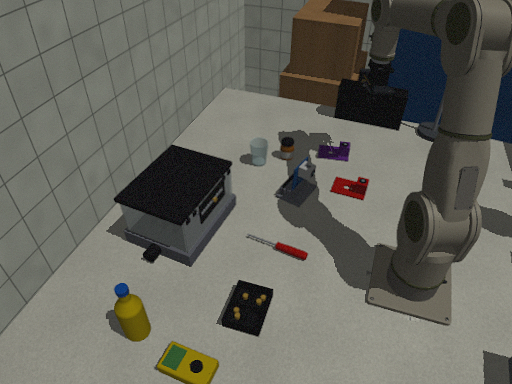

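View pics/top0.png

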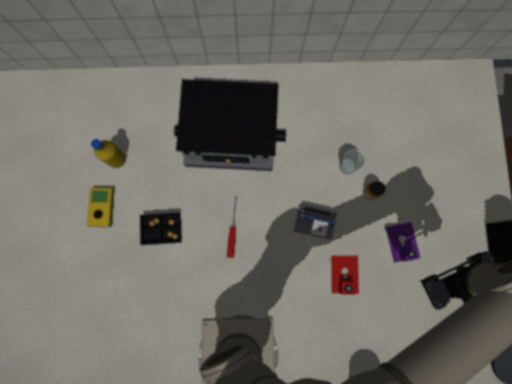

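View pics/wrist0.png

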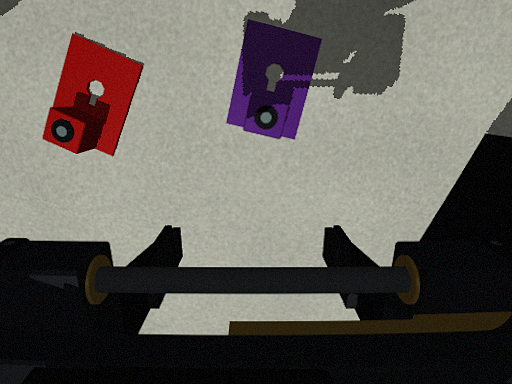

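Candidates: a blue bracket in the grey rack at side (302,172) / top (318,222), a purple one lying at top (403,242), and a red one lying at top (345,275). I choose the blue one in the rack and will check it in a close crop.

```bash
cat > h.py <<'E'
import numpy as np, cv2
from scipy.spatial.transform import Rotation as R
F=np.diag([1,-1,-1.])
def K(c): return np.array([[c["fx"],0,c["cx"]],[0,c["fy"],c["cy"]],[0,0,1.]])
def ray(c,uv):
    p=cv2.undistortPoints(np.array([[uv]],float),K(c),np.array(c["dist"]))[0,0]
    d=R.from_quat(c["orientation"]).as_matrix()@F@np.array([p[0],p[1],1]); return np.array(c["xyz"]),d/np.linalg.norm(d)
def plane(c,uv,n,p0):
    o,d=ray(c,uv); n=np.array(n,float); return o+d*(n@(np.array(p0)-o))/(n@d)
def onz(c,uv,z): return plane(c,uv,[0,0,1],[0,0,z])
def tri(l):
    A=np.zeros((3,3));b=np.zeros(3);rs=[ray(c,uv) for c,uv in l]
    for o,d in rs:
        P=np.eye(3)-np.outer(d,d);A+=P;b+=P@o
    x=np.linalg.solve(A,b); return x,[round(1000*np.linalg.norm((np.eye(3)-np.outer(d,d))@(x-o)),1) for o,d in rs]
def proj(c,X):
    Rm=(R.from_quat(c["orientation"]).as_matrix()@F).T
    rv=cv2.Rodrigues(Rm)[0]; t=-Rm@np.array(c["xyz"])
    return cv2.projectPoints(np.atleast_2d(X).astype(float),rv,t,K(c),np.array(c["dist"]))[0][:,0]
def crop(im,x0,y0,x1,y1,s,fn,grid=10):
    o=cv2.resize(im[y0:y1,x0:x1,::-1],None,fx=s,fy=s,interpolation=cv2.INTER_CUBIC)
    o=np.clip(o.astype(float)*1.6,0,255).astype(np.uint8)
    for u in range((x0//grid+1)*grid,x1,grid):
        cv2.line(o,((u-x0)*s,0),((u-x0)*s,5),(0,255,0),1); cv2.putText(o,str(u),((u-x0)*s-8,16),0,.35,(0,255,0),1)
    for v in range((y0//grid+1)*grid,y1,grid):
        cv2.line(o,(0,(v-y0)*s),(5,(v-y0)*s),(0,255,0),1); cv2.putText(o,str(v),(6,(v-y0)*s+4),0,.35,(0,255,0),1)
    cv2.imwrite(fn,o)
E
python3 - <<'E'
import cv2
from h import *
s=cv2.imread("pics/side0.png")[:,:,::-1];t=cv2.imread("pics/top0.png")[:,:,::-1]
crop(s,265,145,335,215,8,"pics/s_rack.png"); crop(t,285,190,345,250,9,"pics/t_rack.png")
crop(s,110,140,250,265,5,"pics/s_ch.png"); crop(t,165,70,295,180,6,"pics/t_ch.png")
from bench import r
st=r.read_state(); print(R.from_quat(st["eef_rot"]).as_matrix().round(4))
E
```

```text
[[-5.000e-04  3.828e-01 -9.238e-01]
 [ 1.000e-03 -9.238e-01 -3.828e-01]
 [-1.000e+00 -1.100e-03  1.000e-04]]
```

View pics/s_rack.png

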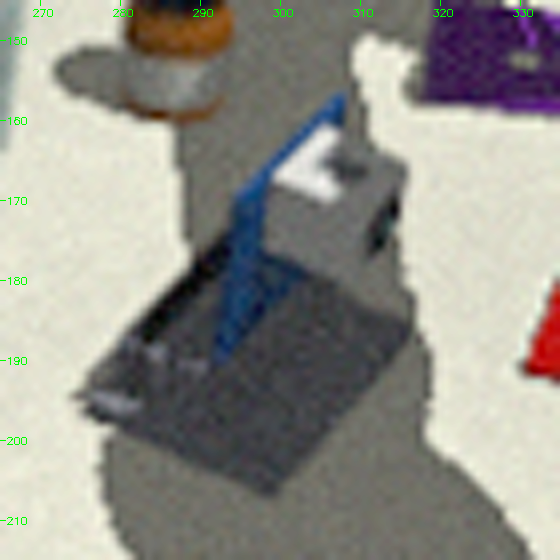

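View pics/t_rack.png

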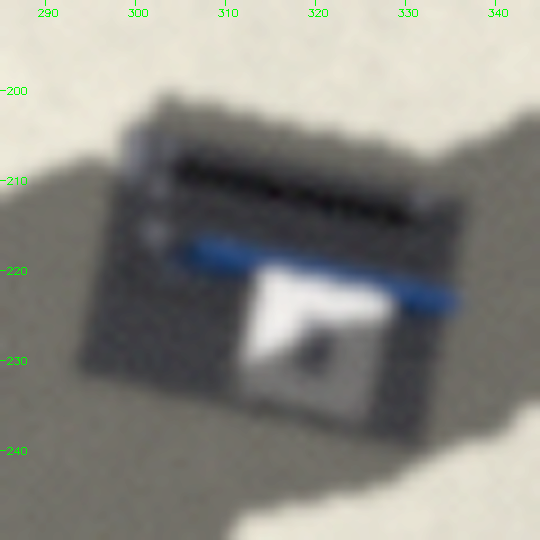

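View pics/s_ch.png

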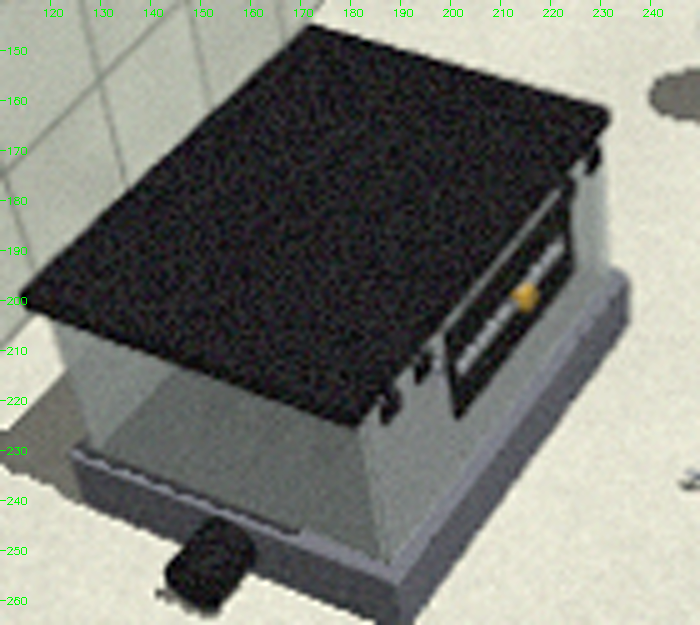

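View pics/t_ch.png

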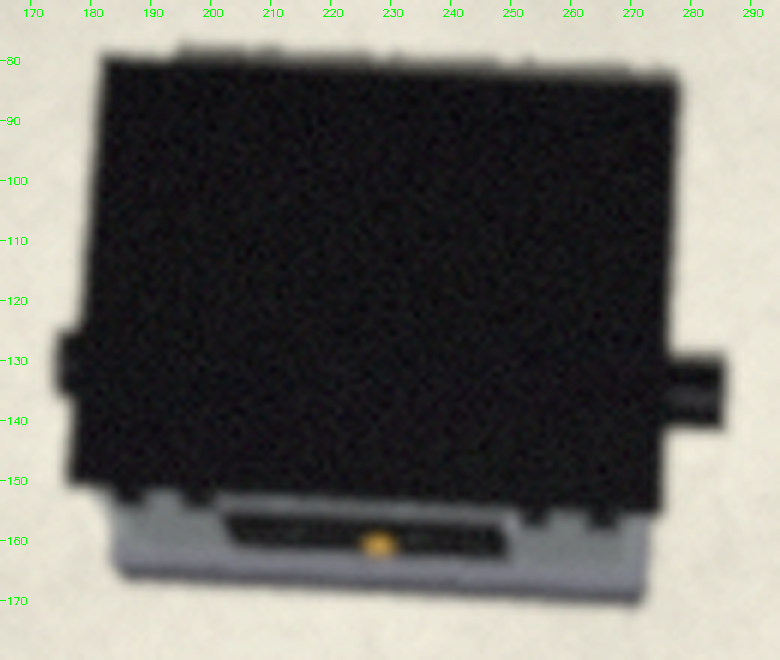

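Run:
```python
from h import *
from bench import r
S=r.calibration("side");T=r.calibration("top")
np.set_printoptions(precision=4,suppress=True)
print("lid corners T z.185",[onz(T,p,.185) for p in [(182,79),(278,82),(177,150.5),(275,156)]])
print("lid corners S z.185",[onz(S,p,.185) for p in [(114,199),(171,145),(231,163),(181,225)]])
print("base S top z.05",[onz(S,p,.05) for p in [(190,256.5),(235.5,196)]],"bottom",[onz(S,p,0) for p in [(192,265)]])
print("base T bottom",[onz(T,p,0.0) for p in [(185.5,166),(271.5,170)]], "z05",[onz(T,p,0.05) for p in [(185.5,166),(271.5,170)]])
print("brass",tri([(S,(214.5,199)),(T,(228,161))]))
print("frame outer corners (S l,u / T)", )
for a,b in [((200,206),(204,155)),((224,176),(250,158))]: print(tri([(S,a),(T,b)]))
print("plate top T z.134",[onz(T,p,.134) for p in [(305.5,217.5),(335.5,223.5)]],"S",[onz(S,p,.134) for p in [(294.5,169),(308,157)]])
print("tri",tri([(S,(294.5,169)),(T,(306,217.5))]),tri([(S,(308,157.5)),(T,(335.5,223.))]))
print("housing T top .134",[onz(T,p,.134) for p in [(313.5,220),(329,224),(311.5,234),(326.5,237)]])
print("rack T z.042",[onz(T,p,.042) for p in [(293.5,230.5),(332,240),(336.5,212),(299,204)]])
print("rack S z.042",[onz(S,p,.042) for p in [(276,194),(299,206),(316,185)]])
```

```text
lid corners T z.185 [array([0.8545, 0.1453, 0.185 ]), array([ 0.8368, -0.1492,  0.185 ]), array([0.6285, 0.1604, 0.185 ]), array([ 0.6035, -0.131 ,  0.185 ])]
lid corners S z.185 [array([0.8519, 0.1501, 0.185 ]), array([ 0.8324, -0.1445,  0.185 ]), array([ 0.6059, -0.1218,  0.185 ]), array([0.6244, 0.1737, 0.185 ])]
base S top z.05 [array([0.6183, 0.1658, 0.05  ]), array([ 0.5947, -0.1223,  0.05  ])] bottom [array([0.6218, 0.1578, 0.    ])]
base T bottom [array([0.6236, 0.1647, 0.    ]), array([ 0.6013, -0.1305,  0.    ])] z05 [array([0.6119, 0.1567, 0.05  ]), array([ 0.5905, -0.1274,  0.05  ])]
brass (array([0.603 , 0.0114, 0.1461]), [np.float64(1.4), np.float64(1.4)])
frame outer corners (S l,u / T)
(array([0.6151, 0.0812, 0.1753]), [np.float64(0.1), np.float64(0.1)])
(array([ 0.6007, -0.0563,  0.1832]), [np.float64(0.7), np.float64(0.7)])
plate top T z.134 [array([ 0.4222, -0.22  ,  0.134 ]), array([ 0.4013, -0.3101,  0.134 ])] S [array([ 0.4255, -0.2281,  0.134 ]), array([ 0.4002, -0.31  ,  0.134 ])]
tri (array([ 0.4227, -0.2204,  0.14  ]), [np.float64(1.1), np.float64(1.1)]) (array([ 0.4016, -0.311 ,  0.1312]), [np.float64(1.4), np.float64(1.4)])
housing T top .134 [array([ 0.4139, -0.2439,  0.134 ]), array([ 0.4004, -0.2903,  0.134 ]), array([ 0.3718, -0.2356,  0.134 ]), array([ 0.3615, -0.2804,  0.134 ])]
rack T z.042 [array([ 0.3893, -0.192 ,  0.042 ]), array([ 0.355 , -0.3155,  0.042 ]), array([ 0.4457, -0.3358,  0.042 ]), array([ 0.4756, -0.214 ,  0.042 ])]
rack S z.042 [array([ 0.4728, -0.1887,  0.042 ]), array([ 0.3831, -0.1581,  0.042 ]), array([ 0.3553, -0.2842,  0.042 ])]
```

Run:
```python
from h import *
from bench import r
np.set_printoptions(precision=4,suppress=True)
st=r.read_state();W=r.calibration("wrist")
Rt=R.from_quat(st["eef_rot"]).as_matrix();Rc=R.from_quat(W["orientation"]).as_matrix()
print("cam pos in tool",Rt.T@(W["xyz"]-st["ee_pos"]));print("cam axes in tool (right,up,back)\n",Rt.T@Rc)
print(st["time"])
# needed to sit 12 cm above sensor, tool yaw to bracket -0.24
for d,name in [(np.array([.3875,-.261,.25]),"above sensor")]:
    print(name,100*Rt.T@(d-st["ee_pos"]))
```

```text
cam pos in tool [-0.1427  0.0003 -0.0818]
cam axes in tool (right,up,back)
 [[ 0.001   0.2963 -0.9551]
 [ 1.     -0.0004  0.0009]
 [-0.0001 -0.9551 -0.2963]]
0.15
above sensor [ -0.8829 -23.5278 -25.8111]
```

Emit:
{"name": "drive_tool", "arguments": {
  "motion": [
    [0,-1,-1,0.4],
    [0,-3,-3.3,1],
    [0,-5.5,-6,1.8],
    [0,-8,-8.8,2.6],
    [0,-10.5,-11.5,3.4],
    [0,-13,-14.2,4.2],
    [0,-15.5,-17,5],
    [0,-18,-19.7,5.8],
    [0,-20.5,-22.4,6.6],
    [0,-22.5,-24.6,7.1],
    [0,-23.3,-25.6,7.2],
    [0,-23.5,-25.8,7.2],
    [0,-23.5,-25.8,7.2],
    [0,-23.5,-25.8,7.2]
  ],
  "grip": 0
}}

```text
time: 1.32
ee_pos: [0.387, -0.2627, 0.2414]
eef_rot: [-0.702, 0.083, 0.702, 0.083]
ft_force: [-0.7, -0.3, 0.4]
width: 0.0872
```

Run:
```python
from h import *
from bench import r
W=r.calibration("wrist"); im=r.camera("wrist"); st=r.read_state(); print(st["time"],st["ee_pos"],st["joint_positions"].round(2),np.abs(st["joint_vel"]).max())
cv2.imwrite("pics/w1.png",im[:,:,::-1]); np.save("w1.npy",W,allow_pickle=True)
crop(im,140,60,400,260,3,"pics/w1c.png",20)
```

```text
1.3667 [ 0.38685384 -0.26296317  0.24141874] [ 0.79  0.   -0.29  1.84  0.    1.3  -1.31] 0.005433940826667065
```

View pics/w1c.png

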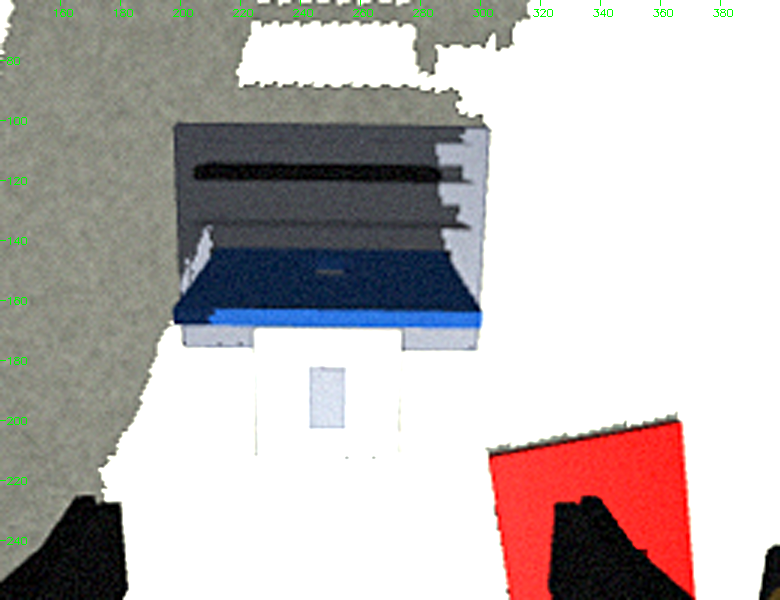

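Run:
```python
from h import *
from bench import r
np.set_printoptions(precision=4,suppress=True)
W=np.load("w1.npy",allow_pickle=True).item()
im=cv2.imread("pics/w1.png")
print("col253 rows",[(v,im[v,235].tolist()) for v in range(140,180,1)][::1][0:40])
print("housing rows",[(v,im[v,255].tolist()) for v in range(204,220)])
print("housing cols",[(u,im[195,u].tolist()) for u in list(range(220,230))+list(range(266,280))])
o=cv2.resize(im[140:230,180:320],None,fx=5,fy=5,interpolation=cv2.INTER_CUBIC);cv2.imwrite("pics/w1d.png",o)
st=r.read_state();Rt=R.from_quat(st["eef_rot"]).as_matrix()
def tl(p): return (Rt.T@(p-st["ee_pos"])*1000).round(1)
for n,p,z in [("top back L",(198,163),.134),("top back R",(300,163.5),.134),("top front L",(198,167.5),.134),("top front R",(300,168.5),.134),
  ("hous back",(225,169),.134),("hous back R",(273,169),.134),("hous fr L",(225,212),.134),("hous fr R",(273,212.5),.134),
  ("plate-rack L",(212,143),.042),("plate-rack R",(289,143),.042),("rack back L",(198,101.5),.042),("rack back R",(302.5,101.5),.042),("slot2 L",(240,117),.042),("slot1 back L",(240,135),.042)]:
    q=onz(W,p,z); print(n,q,"tool mm",tl(q))
```

```text
col253 rows [(140, [50, 47, 47]), (141, [48, 44, 45]), (142, [42, 34, 33]), (143, [45, 29, 21]), (144, [45, 26, 17]), (145, [39, 19, 3]), (146, [35, 14, 3]), (147, [39, 20, 7]), (148, [39, 22, 5]), (149, [36, 20, 6]), (150, [42, 21, 9]), (151, [41, 21, 1]), (152, [40, 20, 9]), (153, [45, 22, 6]), (154, [37, 20, 8]), (155, [41, 21, 7]), (156, [39, 20, 8]), (157, [39, 29, 14]), (158, [43, 25, 9]), (159, [35, 21, 10]), (160, [36, 17, 10]), (161, [41, 25, 9]), (162, [28, 18, 10]), (163, [129, 63, 23]), (164, [146, 81, 33]), (165, [147, 79, 30]), (166, [135, 68, 26]), (167, [143, 72, 20]), (168, [115, 71, 40]), (169, [141, 143, 142]), (170, [200, 204, 204]), (171, [218, 218, 217]), (172, [219, 221, 217]), (173, [221, 223, 219]), (174, [219, 222, 215]), (175, [219, 222, 221]), (176, [216, 217, 215]), (177, [218, 222, 220]), (178, [217, 218, 215]), (179, [218, 222, 217])]
housing rows [(204, [229, 230, 228]), (205, [224, 225, 224]), (206, [225, 228, 227]), (207, [224, 226, 222]), (208, [227, 227, 227]), (209, [223, 226, 223]), (210, [230, 232, 231]), (211, [231, 235, 233]), (212, [113, 115,
[... 980 characters left out ...]
28 -0.3095  0.134 ] tool mm [107.4  41.5 -26.4]
hous back [ 0.4176 -0.2459  0.134 ] tool mm [107.4 -23.9 -25.9]
hous back R [ 0.4078 -0.2865  0.134 ] tool mm [107.4  17.9 -25.9]
hous fr L [ 0.3789 -0.2354  0.134 ] tool mm [107.4 -24.9  14.2]
hous fr R [ 0.3682 -0.2779  0.134 ] tool mm [107.4  18.8  14.6]
plate-rack L [ 0.4329 -0.2259  0.042 ] tool mm [199.4 -46.9 -36.2]
plate-rack R [ 0.412  -0.3129  0.042 ] tool mm [199.4  42.6 -36.2]
rack back L [ 0.4814 -0.2232  0.042 ] tool mm [199.4 -60.9 -82.6]
rack back R [ 0.454  -0.3369  0.042 ] tool mm [199.4  56.  -82.7]
slot2 L [ 0.4538 -0.2647  0.042 ] tool mm [199.4 -14.1 -65.6]
slot1 back L [ 0.4342 -0.2598  0.042 ] tool mm [199.4 -14.3 -45.3]
```

View pics/w1d.png

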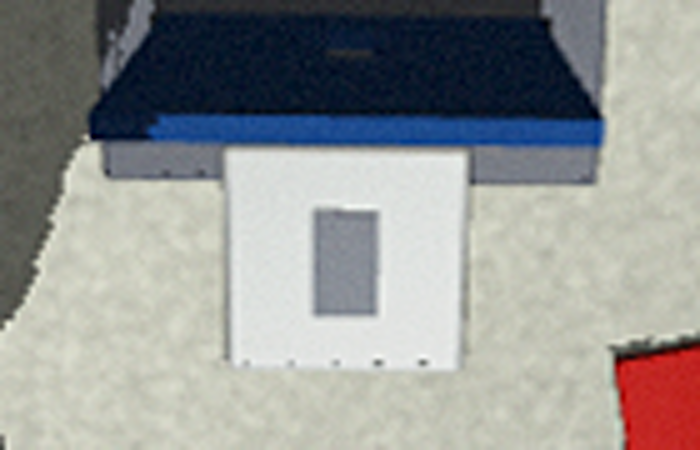

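The top view and this close crop confirm the blue bracket in the rack at w1 (250,190): white housing at rows 169–212, cols 225–273. The purple and red ones lie flat. It leans about 0.055 rad towards the robot. I'll descend and grip lightly.

Emit:
{"name": "drive_tool", "arguments": {
  "motion": [
    [0.5,-0.1,-0.2,0],
    [2,-0.2,-0.4,0],
    [4.5,-0.3,-0.6,0],
    [7,-0.3,-0.6,0],
    [9.5,-0.3,-0.6,0],
    [11.5,-0.3,-0.6,0],
    [12.6,-0.3,-0.6,0],
    [12.9,-0.3,-0.6,0],
    [12.9,-0.3,-0.6,0],
    [12.9,-0.3,-0.6,0]
  ]
}}

```text
time: 2.2
ee_pos: [0.3947, -0.2606, 0.1134]
eef_rot: [0.703, -0.083, -0.702, -0.083]
ft_force: [0.5, -0.0, 0.9]
width: 0.0871
```

Run:
```python
from h import *
from bench import r
W=r.calibration("wrist"); im=r.camera("wrist"); st=r.read_state(); print(st["time"],st["ee_pos"],st["ft_force"])
crop(im,130,150,390,330,3,"pics/w2c.png",20)
s=r.camera("side");crop(s,250,110,350,210,6,"pics/s2c.png")
```

```text
2.25 [ 0.39489503 -0.26061556  0.11375353] [-0.04987299 -0.82736228  0.68559359]
```

View pics/w2c.png

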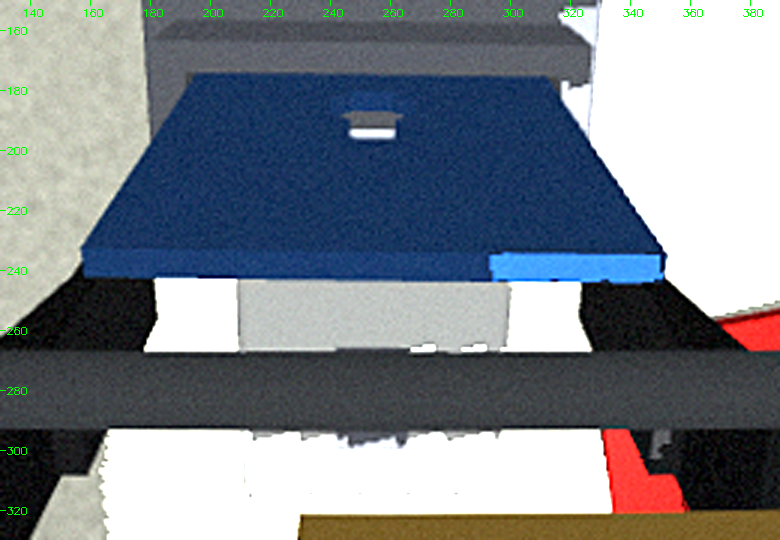

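View pics/s2c.png

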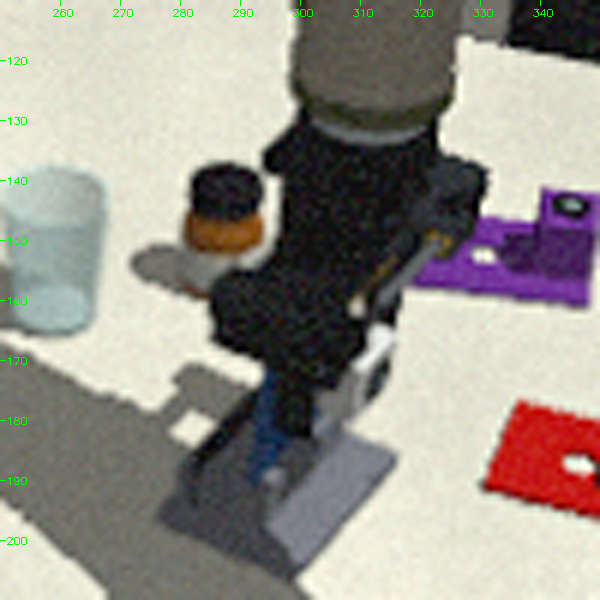

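Emit:
{"name": "drive_tool", "arguments": {
  "motion": [
    [0,0.05,0,0],
    [0,0.08,0,0],
    [0,0.08,0,0],
    [0,0.08,0,0],
    [0,0.08,0,0],
    [0,0.08,0,0],
    [0,0.08,0,0],
    [0,0.08,0,0],
    [0,0.08,0,0],
    [0,0.08,0,0]
  ],
  "grip": 255,
  "force": 5
}}

```text
time: 3.13
ee_pos: [0.394, -0.2608, 0.1125]
eef_rot: [-0.702, 0.083, 0.702, 0.083]
ft_force: [0.1, 0.4, -0.3]
width: 0.0441
```

Gripped at 44 mm. Now I'll stand it upright against the rear slot wall: shift forward (−z) gently, watching the force.

Emit:
{"name": "drive_tool", "arguments": {
  "motion": [
    [0,0,-0.1,0],
    [0,0,-0.2,0],
    [0,0,-0.3,0],
    [0,0,-0.4,0],
    [0,0,-0.4,0],
    [0,0,-0.4,0]
  ]
}}

```text
time: 3.63
ee_pos: [0.3982, -0.262, 0.1129]
eef_rot: [0.702, -0.083, -0.702, -0.083]
ft_force: [-1.9, -0.1, 4.8]
width: 0.044
```

Run:
```python
from h import *
from bench import r
W=r.calibration("wrist"); im=r.camera("wrist"); st=r.read_state(); print(st["time"],st["ee_pos"],st["ft_force"],st["torque"])
crop(im,130,150,390,330,3,"pics/w3c.png",20)
```

```text
3.6833 [ 0.39817472 -0.2620194   0.11288438] [-1.28735911  0.4517119   3.59431136] [-0.03551022  0.37618166 -0.0694279 ]
```

View pics/w3c.png

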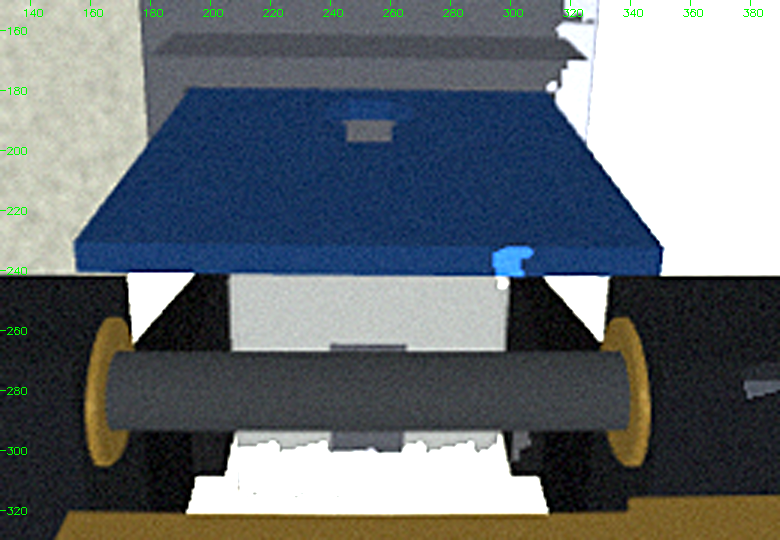

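```bash
cat > lean.py <<'E'
from h import *
from bench import r
def lean(W,st,rt,rb,zt=.134,zb=.042):
    Rt=R.from_quat(st["eef_rot"]).as_matrix()
    a=Rt.T@(onz(W,(252,rt),zt)-st["ee_pos"]);b=Rt.T@(onz(W,(252,rb),zb)-st["ee_pos"])
    return a*1000,b*1000,(a[2]-b[2])/(zt-zb)
E
python3 - <<'E'
from lean import *
W=r.calibration("wrist");st=r.read_state()
print(lean(W,st,230.5,179))
im=cv2.imread("pics/w3c.png")
E
```

```text
(array([-21.09714988,   0.08163883, -26.25335203]), array([ 7.09029215e+01,  4.50779237e-04, -2.63569455e+01]), np.float64(0.0011260158747872892))
```

Emit:
{"name": "drive_tool", "arguments": {
  "motion": [
    [0,0,-0.1,0],
    [0,0,-0.1,0],
    [0,0,-0.1,0]
  ]
}}

```text
time: 3.93
ee_pos: [0.399, -0.2622, 0.1128]
eef_rot: [0.702, -0.083, -0.702, -0.083]
ft_force: [-2.0, 0.2, 6.1]
width: 0.0441
```

Run:
```python
from lean import *
W=r.calibration("wrist"); im=r.camera("wrist"); st=r.read_state(); print(st["time"],st["ee_pos"],st["ft_force"],st["torque"])
crop(im,130,150,390,330,3,"pics/w4c.png",20)
print(lean(W,st,232.5,174)[2])
print([(v,im[v,225].tolist()) for v in list(range(174,186))+list(range(225,242))])
```

```text
3.9833 [ 0.39901381 -0.26221708  0.11285607] [-1.50409951  0.97548654  6.20750056] [ 0.07477483  0.5644196  -0.0836553 ]
0.05363476411753033
[(174, [61, 65, 72]), (175, [59, 63, 65]), (176, [55, 58, 65]), (177, [61, 63, 69]), (178, [68, 67, 71]), (179, [62, 61, 67]), (180, [38, 42, 62]), (181, [11, 29, 57]), (182, [12, 29, 58]), (183, [12, 28, 55]), (184, [13, 32, 57]), (185, [12, 27, 55]), (225, [21, 32, 60]), (226, [17, 32, 59]), (227, [11, 26, 54]), (228, [13, 31, 58]), (229, [6, 28, 54]), (230, [15, 37, 60]), (231, [18, 37, 65]), (232, [22, 44, 78]), (233, [18, 39, 76]), (234, [20, 42, 75]), (235, [22, 45, 75]), (236, [22, 43, 75]), (237, [25, 43, 72]), (238, [20, 43, 74]), (239, [19, 39, 72]), (240, [5, 34, 70]), (241, [82, 92, 97])]
```

View pics/w4c.png

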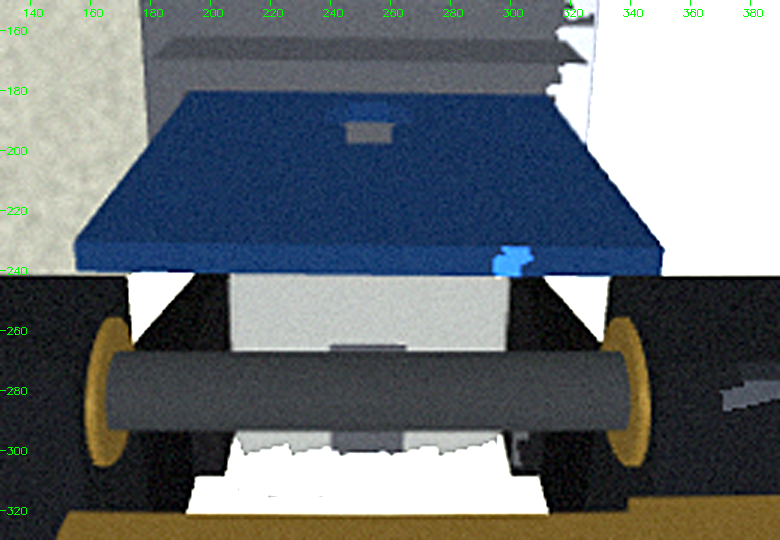

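Emit:
{"name": "drive_tool", "arguments": {
  "motion": [
    [0,0,0,0],
    [0,0,0,0],
    [-0.3,0,0,0],
    [-1,0,0,0],
    [-2,0,0,0],
    [-3,0,0,0],
    [-4.5,0,0,0],
    [-6.5,0,0,0],
    [-8.5,0,0,0],
    [-9.5,0,0,0],
    [-9.8,0,0,0],
    [-9.8,0,0,0]
  ],
  "grip": 255,
  "force": 60
}}

```text
time: 4.98
ee_pos: [0.3992, -0.2621, 0.2112]
eef_rot: [0.703, -0.083, -0.702, -0.083]
ft_force: [0.1, 0.2, -1.8]
width: 0.0433
```

Run:
```python
from lean import *
W=r.calibration("wrist"); im=r.camera("wrist"); st=r.read_state(); print(st["time"],st["ee_pos"],st["ft_force"],st["torque"],st["width"])
crop(im,130,150,390,330,3,"pics/w5c.png",20);cv2.imwrite("pics/w5.png",im[:,:,::-1])
print(R.from_quat(st["eef_rot"]).as_matrix().round(4))
```

```text
5.0333 [ 0.39873573 -0.26192708  0.2102492 ] [-0.51406131  0.72873826 -2.47881359] [0.06642709 0.07454277 0.01893801] 0.043490106045003654
[[-1.000e-04 -2.334e-01 -9.724e-01]
 [-1.000e-04 -9.724e-01  2.334e-01]
 [-1.000e+00  1.000e-04  1.000e-04]]
```

View pics/w5c.png

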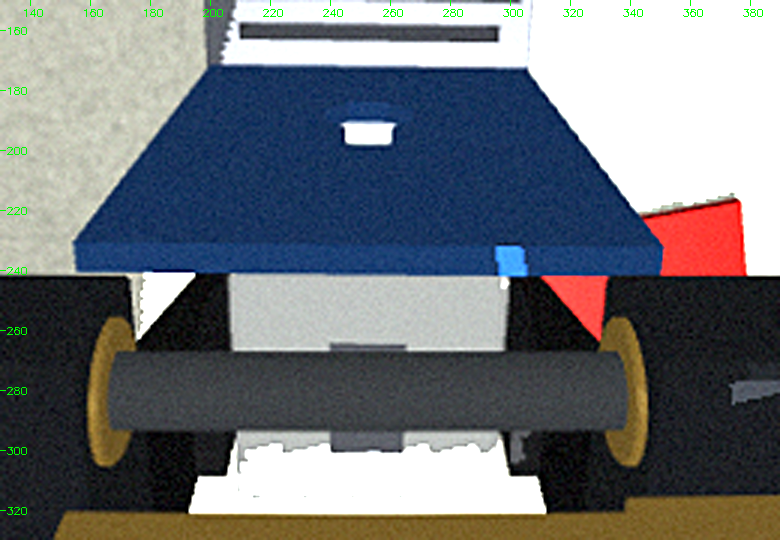

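Run:
```python
from lean import *
np.set_printoptions(precision=1,suppress=True)
W=r.calibration("wrist");st=r.read_state();Rt=R.from_quat(st["eef_rot"]).as_matrix();z0=st["ee_pos"][2]
for dz in (0.02,):
  for n,p,z in [("tL",(155.5,230.5),dz),("tR",(350,232),dz),("bL",(199.5,172),-.102),("bR",(306,172.5),-.102),("keytop",(240,191),-.052+.0105),("keybot",(252,198),-.0625+.0)]:
    print(n,1000*Rt.T@(onz(W,p,z0+z)-st["ee_pos"]))
im=cv2.imread("pics/w5.png")
print([(v,im[v,225].tolist()) for v in list(range(168,178))])
print([(v,im[v,252].tolist()) for v in list(range(180,206))])
```

```text
tL [-20.  -44.2 -25.6]
tR [-20.   45.1 -24.9]
bL [102.  -45.  -24.5]
bR [102.   46.2 -24. ]
keytop [ 41.5  -7.9 -25.9]
keybot [ 62.5  -0.  -14.1]
[(168, [182, 169, 165]), (169, [182, 169, 160]), (170, [187, 175, 173]), (171, [135, 121, 109]), (172, [70, 49, 36]), (173, [47, 20, 0]), (174, [59, 30, 15]), (175, [55, 29, 9]), (176, [56, 33, 9]), (177, [56, 28, 18])]
[(180, [61, 29, 17]), (181, [61, 37, 18]), (182, [62, 32, 17]), (183, [54, 24, 9]), (184, [78, 45, 25]), (185, [65, 36, 12]), (186, [70, 34, 16]), (187, [73, 40, 19]), (188, [76, 42, 20]), (189, [64, 32, 5]), (190, [109, 84, 68]), (191, [169, 153, 146]), (192, [241, 253, 253]), (193, [243, 250, 250]), (194, [234, 242, 241]), (195, [236, 243, 243]), (196, [248, 255, 255]), (197, [198, 207, 200]), (198, [88, 71, 56]), (199, [48, 19, 1]), (200, [52, 32, 12]), (201, [57, 29, 16]), (202, [64, 38, 22]), (203, [57, 32, 18]), (204, [60, 36, 18]), (205, [56, 30, 12])]
```

Run:
```python
from lean import *
np.set_printoptions(precision=1,suppress=True)
W=r.calibration("wrist");st=r.read_state();Rt=R.from_quat(st["eef_rot"]).as_matrix()
for n,p in [("closed end row198 (30.5)",(252,198)),("bottom row183.7 (62.5)",(252,183.7)),("plate bottom (102)",(252,172)),("plate top(-20)",(252,231)),("hole L",(239,186)),("hole R",(266.5,186)),("slot L",(244.5,195)),("slot R",(261,195))]:
    print(n,1000*Rt.T@(plane(W,p,Rt[:,2],st["ee_pos"]-.025*Rt[:,2])-st["ee_pos"]))
```

```text
closed end row198 (30.5) [ 29.5   0.  -25. ]
bottom row183.7 (62.5) [ 62.6  -0.  -25. ]
plate bottom (102) [ 99.6  -0.1 -25. ]
plate top(-20) [-18.9   0.1 -25. ]
hole L [ 56.5  -9.2 -25. ]
hole R [ 56.5  10.2 -25. ]
slot L [ 35.6  -4.8 -25. ]
slot R [ 35.6   5.7 -25. ]
```

Emit:
{"name": "drive_tool", "arguments": {
  "motion": [
    [0,-0.8,-0.2,0],
    [0,-2.4,-0.6,-0.1],
    [0,-4.9,-1.2,-0.3],
    [0,-7.7,-1.8,-0.5],
    [0,-10.5,-2.5,-0.7],
    [0,-13.3,-3.1,-0.9],
    [0,-16.1,-3.8,-1.1],
    [0,-18.9,-4.5,-1.3],
    [0,-21.7,-5.1,-1.5],
    [0,-24.5,-5.8,-1.6],
    [0,-27,-6.3,-1.7],
    [0,-29,-6.8,-1.8],
    [0,-30,-7.0,-1.84],
    [0,-30.3,-7.1,-1.84],
    [0,-30.3,-7.1,-1.84],
    [0,-30.3,-7.1,-1.84]
  ]
}}

```text
time: 6.37
ee_pos: [0.5382, 0.0148, 0.2101]
eef_rot: [-0.706, 0.027, 0.707, 0.027]
ft_force: [-0.3, -1.0, -1.3]
width: 0.0434
```

Run:
```python
from lean import *
W=r.calibration("wrist"); im=r.camera("wrist"); st=r.read_state(); print(st["time"],st["ee_pos"],st["ft_force"],st["width"])
crop(im,120,60,400,260,3,"pics/w6c.png",20);cv2.imwrite("pics/w6.png",im[:,:,::-1]);np.save("w6.npy",[W,st],allow_pickle=True)
```

```text
6.4167 [0.53818601 0.01455473 0.21024489] [-0.26847045 -0.26011933 -0.70829822] 0.04379574867358635
```

View pics/w6c.png

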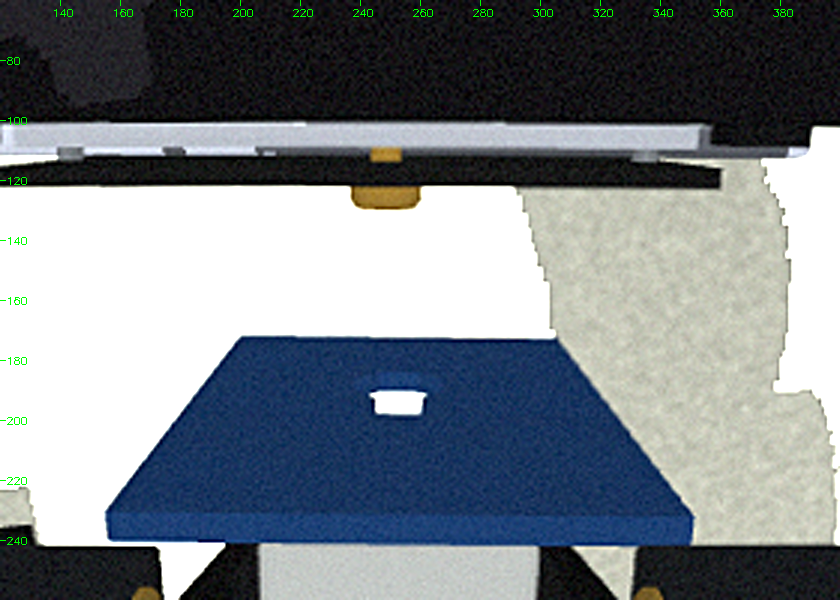

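Run:
```python
from lean import *
np.set_printoptions(precision=1,suppress=True)
W,st=np.load("w6.npy",allow_pickle=True)
Rt=R.from_quat(st["eef_rot"]).as_matrix();print(np.degrees(np.arctan2(Rt[1,1],Rt[0,1])), Rt[:,1].round(3))
im=cv2.imread("pics/w6.png")[:,:,::-1].astype(int)
print("row125",[(u,im[125,u].tolist()) for u in list(range(233,242))+list(range(255,265))])
print("neck112",[(u,im[111,u].tolist()) for u in list(range(239,247))+list(range(251,258))])
print("col249",[(v,im[v,249].tolist()) for v in range(119,134)])
for u in (140,200,300,350): print("frame",u,[im[v,u].sum() for v in range(117,127)])
def g(n,p,z): print(n,1000*Rt.T@(onz(W,p,z)-st["ee_pos"]))
g("headL",(237,126),.145);g("headR",(260,126),.145);g("front",(249,129.5),.145);g("neckL",(243.3,111),.145);g("neckR",(254.2,111),.145)
g("frameL",(140,122),.179);g("frameR",(350,122.3),.179);g("frame left end?",(120,122),.179);g("frame right",(360,122.5),.179)
```

```text
-94.40989018063341 [-0.1 -1.   0. ]
row125 [(233, [239, 240, 231]), (234, [242, 243, 236]), (235, [242, 244, 236]), (236, [186, 183, 159]), (237, [61, 41, 0]), (238, [88, 67, 27]), (239, [88, 66, 24]), (240, [96, 76, 33]), (241, [95, 74, 29]), (255, [97, 75, 32]), (256, [98, 77, 32]), (257, [94, 76, 30]), (258, [89, 72, 26]), (259, [73, 49, 7]), (260, [161, 155, 125]), (261, [247, 248, 236]), (262, [244, 247, 240]), (263, [240, 242, 234]), (264, [242, 242, 233])]
neck112 [(239, [42, 47, 47]), (240, [35, 34, 39]), (241, [33, 37, 43]), (242, [24, 26, 34]), (243, [65, 57, 43]), (244, [100, 78, 29]), (245, [103, 80, 29]), (246, [107, 87, 34]), (251, [108, 85, 33]), (252, [108, 80, 32]), (253, [79, 59, 25]), (254, [32, 33, 39]), (255, [34, 39, 41]), (256, [38, 38, 44]), (257, [41, 44, 47])]
col249 [(119, [14, 11, 14]), (120, [9, 10, 11]), (121, [6, 6, 10]), (122, [70, 55, 26]), (123, [112, 88, 33]), (124, [102, 82, 30]), (125, [109, 85, 34]), (126, [99, 76, 29]), (127, [101, 77, 32]), (128, [96, 74, 31]), (129, [73, 46, 0]), (130, [239, 242, 227]), (131, [252, 253, 249]), (132, [245, 246,
[... 204 characters left out ...]
64(34), np.int64(38), np.int64(61), np.int64(29), np.int64(58), np.int64(653), np.int64(765), np.int64(741), np.int64(732), np.int64(722)]
frame 300 [np.int64(45), np.int64(51), np.int64(62), np.int64(28), np.int64(0), np.int64(196), np.int64(344), np.int64(380), np.int64(347), np.int64(361)]
frame 350 [np.int64(45), np.int64(44), np.int64(48), np.int64(38), np.int64(19), np.int64(92), np.int64(314), np.int64(388), np.int64(369), np.int64(366)]
headL [ 65.2 -10.7 -65.8]
headR [ 65.2   5.2 -65.8]
front [ 65.2  -2.4 -63.4]
neckL [ 65.2  -6.3 -75.9]
neckR [ 65.2   1.2 -75.9]
frameL [ 31.2 -65.4 -70.9]
frameR [ 31.2  56.7 -70.8]
frame left end? [ 31.1 -77.3 -71. ]
frame right [ 31.2  62.6 -70.7]
```

Emit:
{"name": "drive_tool", "arguments": {
  "motion": [
    [0.3,-0.06,-0.3,0],
    [0.7,-0.15,-0.8,0],
    [1.1,-0.25,-1.4,0],
    [1.4,-0.31,-2,0],
    [1.4,-0.31,-2.6,0],
    [1.4,-0.31,-3.1,0],
    [1.4,-0.31,-3.4,0],
    [1.4,-0.31,-3.4,0],
    [1.4,-0.31,-3.4,0]
  ]
}}

```text
time: 7.17
ee_pos: [0.5729, 0.0167, 0.1966]
eef_rot: [0.707, -0.026, -0.707, -0.027]
ft_force: [-0.8, 0.2, -1.2]
width: 0.0438
```

Run:
```python
from lean import *
W=r.calibration("wrist"); im=r.camera("wrist"); st=r.read_state(); print(st["time"],st["ee_pos"],st["ft_force"],st["width"])
crop(im,180,120,320,230,5,"pics/w7c.png",10);cv2.imwrite("pics/w7.png",im[:,:,::-1]);np.save("w7.npy",[W,st],allow_pickle=True)
```

```text
7.2167 [0.57269147 0.01672287 0.19660507] [-0.0609897  -0.06366523 -0.82766846] 0.04358862096458984
```

View pics/w7c.png

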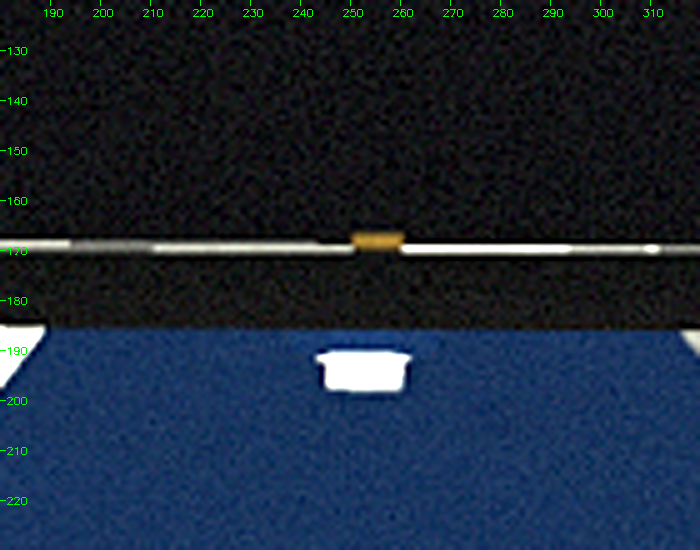

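Run:
```python
from lean import *
np.set_printoptions(precision=1,suppress=True)
for f in ("w6","w7"):
    W,st=np.load(f+".npy",allow_pickle=True);Rt=R.from_quat(st["eef_rot"]).as_matrix()
    im=cv2.imread("pics/%s.png"%f)[:,:,::-1].astype(int)
    print("cam in tool",1000*Rt.T@(W["xyz"]-st["ee_pos"]),np.degrees(np.arctan2(Rt[1,1],Rt[0,1])))
    v=168 if f=="w7" else 111
    row=im[v,235:270]; m=(row[:,0]-row[:,2])>25; us=np.where(m)[0]+235; print(us.min(),us.max(),[row[i].tolist() for i in (us.min()-236,us.max()-234)])
    p=((us.min()+us.max())/2,v); print("neck y",1000*Rt.T@(onz(W,p,.146)-st["ee_pos"]))
    # hole: see-through bright band
    row=im[195].sum(1); b=np.where(row[225:285]>350)[0]+225; print("slot cols",b.min(),b.max(),row[b.min()-2:b.min()+2],row[b.max()-1:b.max()+3]);
    p=((b.min()+b.max())/2,195);print("slot y",1000*Rt.T@(plane(W,p,Rt[:,2],st["ee_pos"]-.025*Rt[:,2])-st["ee_pos"]))
    print("wall side lid rows col 300",[(vv,im[vv,300].sum()) for vv in range(160,190)] if f=="w7" else "")
st=r.read_state();print(st["ee_pos"],st["time"])
```

```text
cam in tool [-142.5   -0.1  -81.9] -94.40989018063341
244 253 [[65, 57, 43], [32, 33, 39]]
neck y [ 64.2  -2.7 -75.9]
slot cols 245 260 [ 94  40 542 762] [740 407  43 106]
slot y [ 35.6   0.1 -25. ]
wall side lid rows col 300 
cam in tool [-142.6    0.2  -82.1] -94.28614302525986
250 260 [[0, 0, 0], [0, 0, 0]]
neck y [ 50.6   2.  -39.4]
slot cols 245 260 [ 83  44 558 764] [734 401  53  92]
slot y [ 36.2   0.3 -25. ]
wall side lid rows col 300 [(160, np.int64(37)), (161, np.int64(63)), (162, np.int64(36)), (163, np.int64(32)), (164, np.int64(30)), (165, np.int64(21)), (166, np.int64(51)), (167, np.int64(17)), (168, np.int64(10)), (169, np.int64(420)), (170, np.int64(227)), (171, np.int64(11)), (172, np.int64(26)), (173, np.int64(62)), (174, np.int64(38)), (175, np.int64(30)), (176, np.int64(39)), (177, np.int64(27)), (178, np.int64(14)), (179, np.int64(25)), (180, np.int64(34)), (181, np.int64(40)), (182, np.int64(59)), (183, np.int64(61)), (184, np.int64(47)), (185, np.int64(22)), (186, np.int64(107)), (187, np.int64(102)), (188, np.int64(107)), (189, np.int64(112))]
[0.6 0.  0.2] 7.2167
```

Emit:
{"name": "drive_tool", "arguments": {
  "motion": [
    [0,0.1,0,0],
    [0,0.18,-0.1,0],
    [0,0.18,-0.25,0],
    [0,0.18,-0.4,0],
    [0,0.18,-0.55,0],
    [0,0.18,-0.7,0],
    [0,0.18,-0.7,0]
  ]
}}

```text
time: 7.8
ee_pos: [0.5799, 0.0143, 0.1965]
eef_rot: [0.707, -0.026, -0.707, -0.027]
ft_force: [0.5, 0.8, -2.4]
width: 0.0434
```

Run:
```python
from lean import *
W=r.calibration("wrist"); im=r.camera("wrist"); st=r.read_state(); print(st["time"],st["ee_pos"],st["ft_force"],st["torque"],st["width"])
crop(im,180,120,320,230,5,"pics/w8c.png",10);cv2.imwrite("pics/w8.png",im[:,:,::-1])
s=r.camera("side");crop(s,160,120,280,240,5,"pics/s8c.png")
```

```text
7.85 [0.57970531 0.0143385  0.19647674] [-1.31897126  0.15639783 -0.5347541 ] [0.07996331 0.027684   0.0050849 ] 0.043553847361110634
```

View pics/w8c.png

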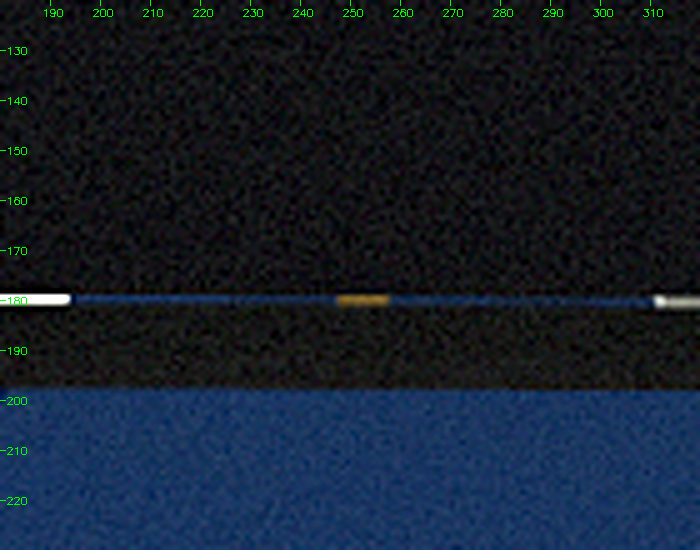

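View pics/s8c.png

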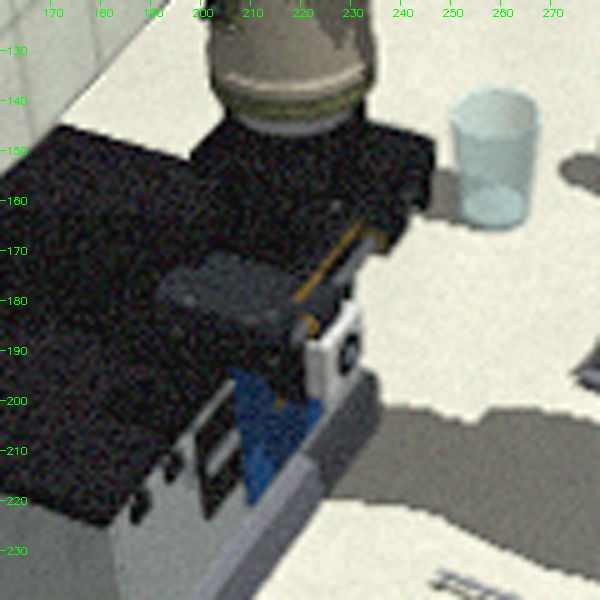

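Emit:
{"name": "drive_tool", "arguments": {
  "motion": [
    [0,0,-0.1,0],
    [0,0,-0.2,0],
    [0,0,-0.3,0],
    [0,0,-0.4,0],
    [0,0,-0.4,0]
  ]
}}

```text
time: 8.32
ee_pos: [0.5834, 0.014, 0.1965]
eef_rot: [-0.706, 0.026, 0.707, 0.026]
ft_force: [-0.9, -0.0, -0.9]
width: 0.0438
```

Emit:
{"name": "drive_tool", "arguments": {
  "motion": [
    [0,0,-0.05,0],
    [0,0,-0.1,0],
    [0,0,-0.15,0],
    [0,0,-0.2,0],
    [0,0,-0.2,0],
    [0,0,-0.2,0]
  ]
}}

```text
time: 8.82
ee_pos: [0.5851, 0.0139, 0.1964]
eef_rot: [-0.706, 0.027, 0.707, 0.026]
ft_force: [-6.1, -1.0, 0.9]
width: 0.0436
```

Emit:
{"name": "drive_tool", "arguments": {
  "motion": [
    [0,0,-0.05,0],
    [0,0,-0.1,0],
    [0,0,-0.15,0],
    [0,0,-0.15,0],
    [0,0,-0.15,0]
  ]
}}

```text
time: 9.23
ee_pos: [0.5864, 0.0138, 0.1965]
eef_rot: [-0.706, 0.026, 0.707, 0.026]
ft_force: [-7.0, -0.1, 2.1]
width: 0.0437
```

Run:
```python
from lean import *
W=r.calibration("wrist"); im=r.camera("wrist"); st=r.read_state(); print(st["time"],st["ee_pos"],st["ft_force"],st["torque"],st["width"])
crop(im,150,120,350,300,4,"pics/w9c.png",10);cv2.imwrite("pics/w9.png",im[:,:,::-1])
```

```text
9.2833 [0.58641195 0.01380159 0.19647912] [-5.95409047 -0.19276172  2.84143517] [-0.01097143  1.55197871  0.24679105] 0.043623468079057565
```

View pics/w9c.png

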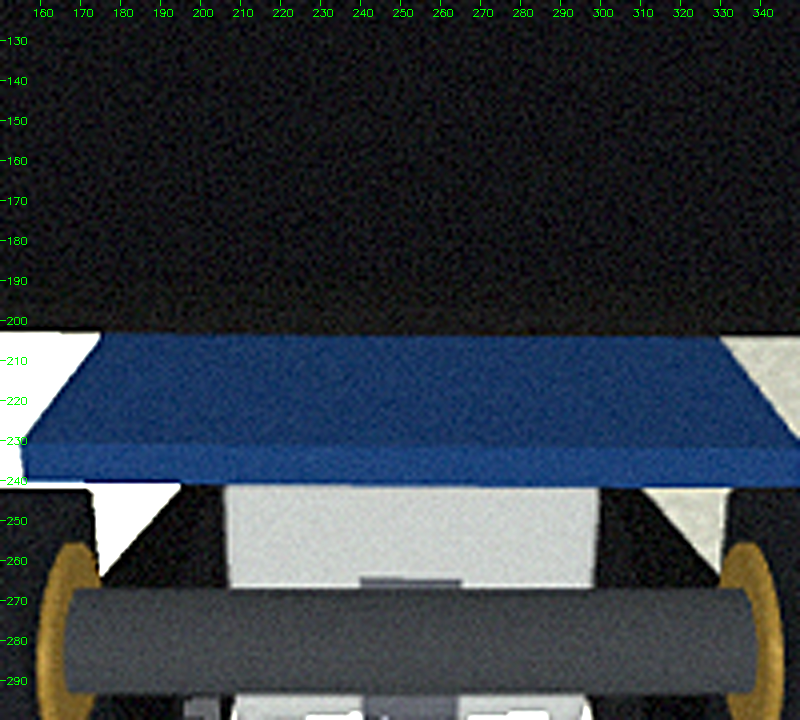

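Emit:
{"name": "drive_tool", "arguments": {
  "motion": [
    [0,0,-0.05,0],
    [0,0,-0.1,0],
    [0,0,-0.15,0],
    [0,0,-0.2,0],
    [0,0,-0.2,0],
    [0,0,-0.2,0]
  ]
}}

```text
time: 9.78
ee_pos: [0.5881, 0.0137, 0.1964]
eef_rot: [-0.706, 0.026, 0.707, 0.026]
ft_force: [-9.5, -0.1, 1.9]
width: 0.0438
```

Run:
```python
from lean import *
F=[]
im=r.camera("wrist")
for i in range(3):
    st=r.read_state(); F.append(st["ft_force"]); r.camera("top")
print(st["time"],st["ee_pos"],np.array(F).round(1))
print([(v,im[v,u].sum()) for u in (225,) for v in range(198,212)],[(v,im[v,225].tolist()) for v in range(226,240)])
```

```text
9.9333 [0.58807359 0.0136646  0.19634553] [[-9.1  0.1  3. ]
 [-9.  -0.8  3.2]
 [-9.  -0.2  1.9]]
[(198, np.uint64(61)), (199, np.uint64(41)), (200, np.uint64(53)), (201, np.uint64(41)), (202, np.uint64(29)), (203, np.uint64(50)), (204, np.uint64(118)), (205, np.uint64(131)), (206, np.uint64(101)), (207, np.uint64(108)), (208, np.uint64(115)), (209, np.uint64(111)), (210, np.uint64(114)), (211, np.uint64(123))] [(226, [13, 35, 62]), (227, [26, 42, 68]), (228, [20, 36, 63]), (229, [10, 31, 62]), (230, [12, 28, 57]), (231, [23, 43, 74]), (232, [15, 42, 76]), (233, [24, 46, 80]), (234, [21, 42, 76]), (235, [10, 43, 76]), (236, [20, 42, 80]), (237, [18, 41, 75]), (238, [14, 42, 73]), (239, [18, 45, 74])]
```

Emit:
{"name": "drive_tool", "arguments": {
  "motion": [
    [0.1,0,0,0],
    [0.25,0,0,0],
    [0.4,0,0,0],
    [0.55,0,0,0],
    [0.7,0,0,0],
    [0.7,0,0,0]
  ]
}}

```text
time: 10.48
ee_pos: [0.588, 0.0142, 0.1891]
eef_rot: [-0.706, 0.026, 0.707, 0.026]
ft_force: [-7.6, 1.7, 1.3]
width: 0.0436
```

Emit:
{"name": "drive_tool", "arguments": {
  "motion": [
    [0.15,0,0,0],
    [0.3,0,0,0],
    [0.45,0,0,0],
    [0.6,0,0,0],
    [0.75,0,0,0],
    [0.75,0,0,0]
  ]
}}

```text
time: 10.98
ee_pos: [0.588, 0.0143, 0.1816]
eef_rot: [-0.706, 0.026, 0.708, 0.026]
ft_force: [-7.9, 2.3, 1.2]
width: 0.0436
```

Run:
```python
from lean import *
W=r.calibration("wrist"); im=r.camera("wrist"); st=r.read_state(); print(st["time"],st["ee_pos"],st["ft_force"],st["torque"],st["width"])
crop(im,150,120,350,300,4,"pics/w10c.png",10)
s=r.camera("side");crop(s,160,120,280,240,5,"pics/s10c.png")
```

```text
11.0333 [0.58795797 0.01428306 0.18161629] [-8.50757578  1.08921032  1.98015028] [0.4425615  1.77249447 0.27019352] 0.043438486411347045
```

View pics/w10c.png

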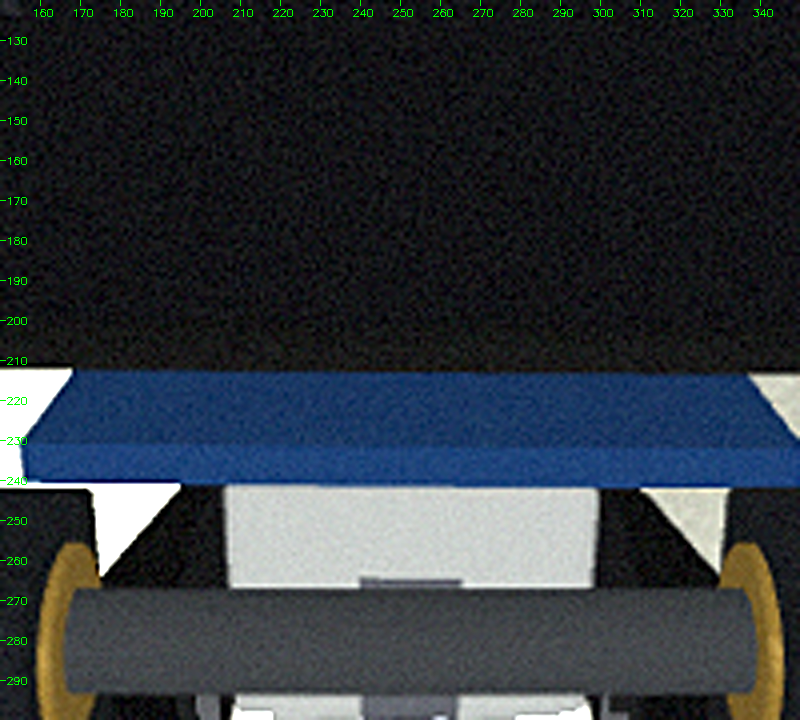

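View pics/s10c.png

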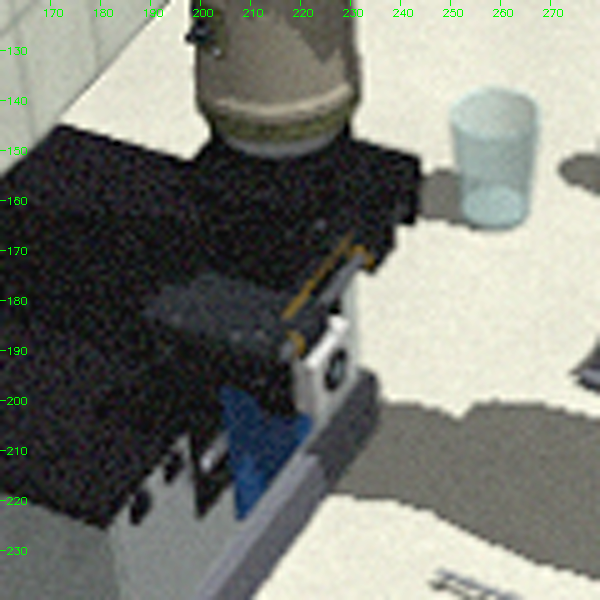

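Emit:
{"name": "drive_tool", "arguments": {
  "motion": [
    [0.1,0,0,0],
    [0.2,0,0,0],
    [0.2,0,0,0]
  ]
}}

```text
time: 11.33
ee_pos: [0.5881, 0.0144, 0.1797]
eef_rot: [-0.706, 0.026, 0.707, 0.026]
ft_force: [-9.2, 0.7, 1.1]
width: 0.0441
```

Emit:
{"name": "drive_tool", "arguments": {
  "motion": [
    [0.1,0,0,0],
    [0.1,0,0,0],
    [0.1,0,0,0]
  ]
}}

```text
time: 11.58
ee_pos: [0.588, 0.0143, 0.1788]
eef_rot: [-0.706, 0.026, 0.707, 0.026]
ft_force: [-8.0, 1.0, 1.6]
width: 0.0436
```

Emit:
{"name": "drive_tool", "arguments": {
  "motion": [
    [0.1,0,0,0],
    [0.1,0,0,0],
    [0.1,0,0,0]
  ]
}}

```text
time: 11.83
ee_pos: [0.5882, 0.0143, 0.1779]
eef_rot: [-0.706, 0.026, 0.707, 0.026]
ft_force: [-7.8, 2.2, 2.2]
width: 0.0439
```

Emit:
{"name": "drive_tool", "arguments": {
  "motion": [
    [0.05,0,0,0],
    [0.05,0,0,0],
    [0.05,0,0,0]
  ]
}}

```text
time: 12.08
ee_pos: [0.5882, 0.0143, 0.1777]
eef_rot: [-0.706, 0.026, 0.707, 0.026]
ft_force: [-8.9, 1.6, 4.1]
width: 0.0433
```

Emit:
{"name": "drive_tool", "arguments": {
  "motion": [
    [0.05,0,0,0],
    [0.05,0,0,0],
    [0.05,0,0,0]
  ]
}}

```text
time: 12.33
ee_pos: [0.5883, 0.0143, 0.1775]
eef_rot: [-0.706, 0.026, 0.707, 0.026]
ft_force: [-11.2, 0.7, 6.7]
width: 0.0439
```

Emit:
{"name": "drive_tool", "arguments": {
  "motion": [
    [0.05,0,0,0],
    [0.05,0,0,0],
    [0.05,0,0,0]
  ]
}}

```text
time: 12.58
ee_pos: [0.5883, 0.0144, 0.1774]
eef_rot: [-0.706, 0.026, 0.707, 0.026]
ft_force: [-12.1, 1.1, 9.4]
width: 0.0431
```

Emit:
{"name": "drive_tool", "arguments": {
  "motion": [
    [0,0,0.05,0],
    [0,0,0.1,0],
    [0,0,0.15,0],
    [0,0,0.2,0],
    [0,0,0.2,0],
    [0,0,0.2,0]
  ]
}}

```text
time: 13.08
ee_pos: [0.5875, 0.0144, 0.1773]
eef_rot: [0.707, -0.026, -0.706, -0.026]
ft_force: [-5.3, 1.9, 6.6]
width: 0.0439
```

Emit:
{"name": "drive_tool", "arguments": {
  "motion": [
    [0,0,0.05,0],
    [0,0,0.1,0],
    [0,0,0.1,0]
  ]
}}

```text
time: 13.33
ee_pos: [0.5866, 0.0145, 0.1773]
eef_rot: [0.707, -0.026, -0.706, -0.026]
ft_force: [-3.4, 1.8, 6.4]
width: 0.0438
```

Emit:
{"name": "drive_tool", "arguments": {
  "motion": [
    [0,0,0.05,0],
    [0,0,0.1,0],
    [0,0,0.1,0]
  ]
}}

```text
time: 13.58
ee_pos: [0.5864, 0.0145, 0.1773]
eef_rot: [0.708, -0.026, -0.705, -0.027]
ft_force: [4.8, 3.2, 3.3]
width: 0.044
```

The stud head holds the plate (pull +5 N with the position stuck), so it is captured. I'll neutralise the force and release.

Emit:
{"name": "drive_tool", "arguments": {
  "motion": [
    [0,0,-0.05,0],
    [0,0,-0.05,0],
    [0,0,-0.05,0]
  ]
}}

```text
time: 13.83
ee_pos: [0.5864, 0.0144, 0.1773]
eef_rot: [0.707, -0.026, -0.706, -0.027]
ft_force: [2.0, 3.6, 6.0]
width: 0.0436
```

Emit:
{"name": "drive_tool", "arguments": {
  "motion": [
    [0,0,0,0],
    [0,0,0,0],
    [0,0,0,0],
    [0,0,0,0],
    [0,0,0,0],
    [0,0,0,0],
    [0,0,0,0],
    [0,0,0,0],
    [0,0,0,0],
    [0,0,0,0]
  ],
  "grip": 0
}}

```text
time: 14.67
ee_pos: [0.5856, 0.0139, 0.1765]
eef_rot: [0.707, -0.027, -0.707, -0.026]
ft_force: [-0.1, 0.3, 1.4]
width: 0.0866
```

Run:
```python
from lean import *
W=r.calibration("wrist"); im=r.camera("wrist"); st=r.read_state(); print(st["time"],st["ee_pos"],st["ft_force"],st["torque"],st["width"])
crop(im,130,120,390,300,3,"pics/w11c.png",10)
```

```text
14.7167 [0.5855811  0.01384099 0.17656266] [ 0.16318001  0.26869999 -0.11632858] [-0.00233048  0.00308171  0.02042469] 0.0867191320269325
```

View pics/w11c.png

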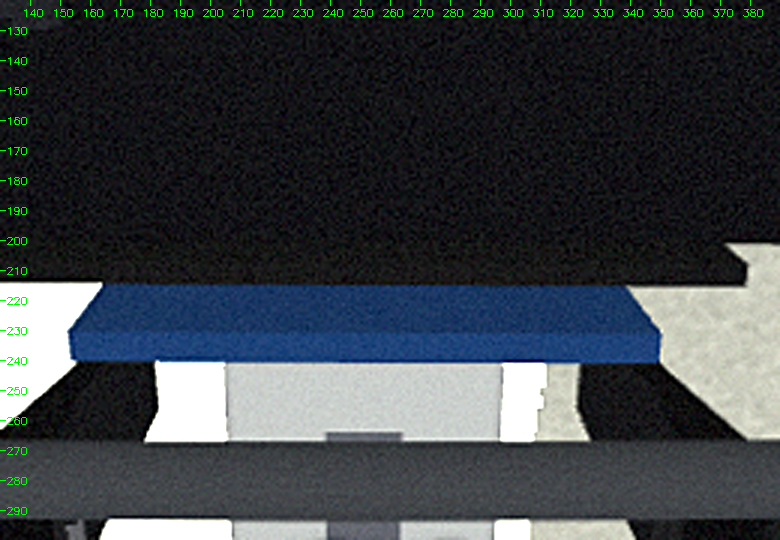

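Emit:
{"name": "drive_tool", "arguments": {
  "motion": [
    [-0.3,0,0,0],
    [-1,0,0,0],
    [-2,0,0,0],
    [-3.5,0,0,0],
    [-5,0,0,0],
    [-6.5,0,0.5,0],
    [-8,0,1.5,0],
    [-9,0,3,0],
    [-9,0,4.5,0],
    [-9,0,6,0],
    [-9,0,7,0],
    [-9,0,7,0]
  ]
}}

```text
time: 15.72
ee_pos: [0.5147, 0.0194, 0.2677]
eef_rot: [0.707, -0.027, -0.706, -0.026]
ft_force: [-0.1, 0.1, 0.8]
width: 0.0871
```

Run:
```python
from lean import *
np.set_printoptions(precision=1,suppress=True)
W=r.calibration("wrist"); im=r.camera("wrist"); st=r.read_state(); print(st["time"],st["ee_pos"],st["ft_force"])
crop(im,130,60,390,260,3,"pics/w12c.png",10);cv2.imwrite("pics/w12.png",im[:,:,::-1]);np.save("w12.npy",[W,st],allow_pickle=True)
s=r.camera("side");crop(s,160,120,280,240,5,"pics/s12c.png");cv2.imwrite("pics/s12.png",s[:,:,::-1]);cv2.imwrite("pics/t12.png",r.camera("top")[:,:,::-1])
```

```text
15.7667 [0.5 0.  0.3] [ 1.5  0.3 -0.6]
```

View pics/w12c.png

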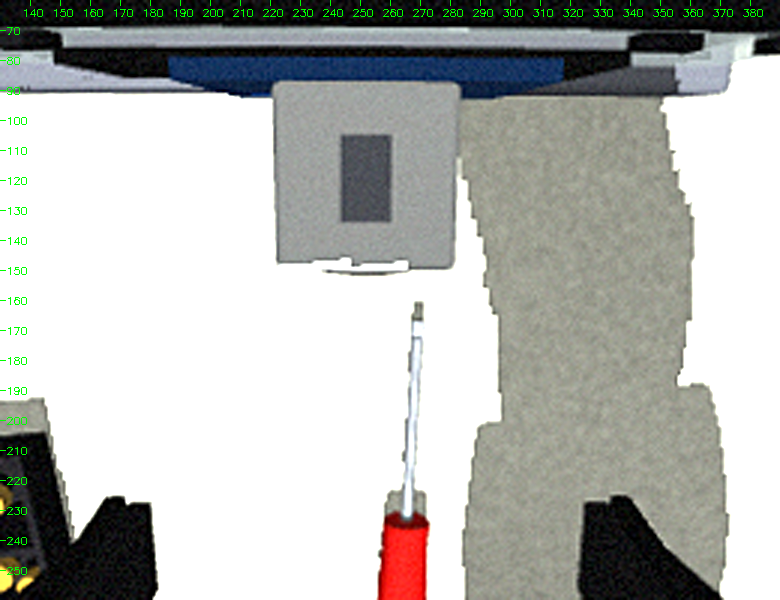

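View pics/s12c.png

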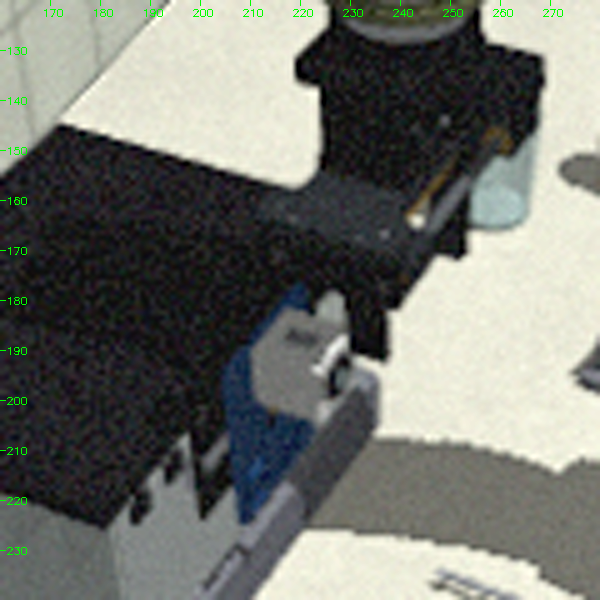

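Run:
```python
from lean import *
np.set_printoptions(precision=1,suppress=True)
W,st=np.load("w12.npy",allow_pickle=True);Rt=R.from_quat(st["eef_rot"]).as_matrix()
print(np.degrees(np.arctan2(Rt[1,1],Rt[0,1])))
for z in (.197,.199,.201):
  for n,p in [("bL",(221,88)),("bR",(282.5,88)),("fL",(222,147)),("fR",(281.5,149))]:
    print(z,n,1000*Rt.T@(onz(W,p,z)-st["ee_pos"]))
# side view: bracket points vs prediction at home
S=r.calibration("side"); 
yaw=-0.076; Rb=R.from_euler('z',yaw).as_matrix()
t6=np.load("w6.npy",allow_pickle=True)[1];Rt6=R.from_quat(t6["eef_rot"]).as_matrix()
head=t6["ee_pos"]+Rt6@np.array([.0652,-.0026,-.0634]); head[2]=.145
wall=head+Rb@[.019,0,0]; print("wall",wall*1000)
back=wall+Rb@[-.009,0,0]   # plate back face against head
for n,q in [("bottom L front",[-.005,.045,-.068]),("bottom L back",[0,.045,-.068]),("top L back",[0,.045,.054]),("bottom R",[-.005,-.045,-.068]),("hous front top L",[-.049,.022,.054]),("hous front bot L",[-.049,.022,.014]),("hous front top R",[-.049,-.022,.054])]:
    print(n,proj(S,back+Rb@np.array(q)))
```

```text
-94.29376510968952
0.197 bL [ 70.7 -21.7 -90.3]
0.197 bR [ 70.7  20.7 -90.3]
0.197 fL [ 70.6 -22.1 -49.5]
0.197 fR [ 70.6  21.2 -48. ]
0.199 bL [ 68.7 -21.5 -90.2]
0.199 bR [ 68.7  20.5 -90.2]
0.199 fL [ 68.6 -21.9 -49.8]
0.199 fR [ 68.6  21.  -48.4]
0.201 bL [ 66.7 -21.3 -90.1]
0.201 bR [ 66.7  20.4 -90.1]
0.201 fL [ 66.6 -21.7 -50.1]
0.201 fR [ 66.6  20.8 -48.7]
wall [620.5  10.8 145. ]
bottom L front [[208.1 225.1]]
bottom L back [[206.6 224.6]]
top L back [[203.2 194.1]]
bottom R [[222.1 206.5]]
hous front top L [[222.6 194. ]]
hous front bot L [[223.3 204.6]]
hous front top R [[229.8 184.9]]
```

Run:
```python
from h import *
s=cv2.imread("pics/s12.png")[:,:,::-1];crop(s,190,165,245,235,10,"pics/s12d.png",5)
t=cv2.imread("pics/t12.png")[:,:,::-1];crop(t,60,60,430,310,2,"pics/t12c.png",50)
```

```text
(no output)
```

View pics/s12d.png

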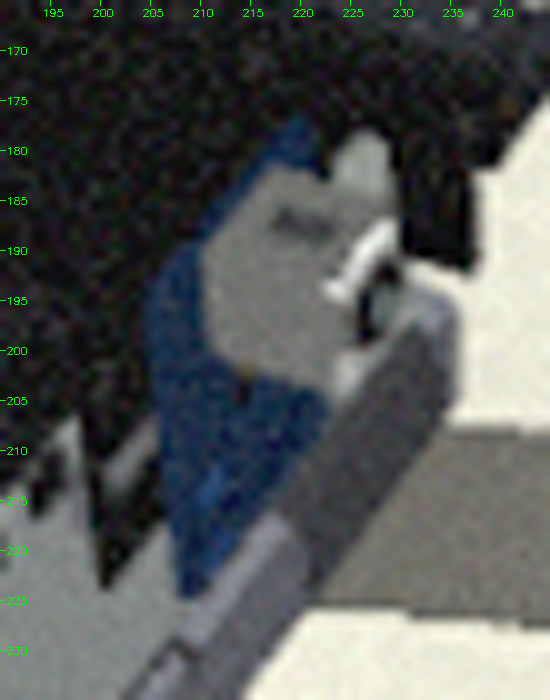

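View pics/t12c.png

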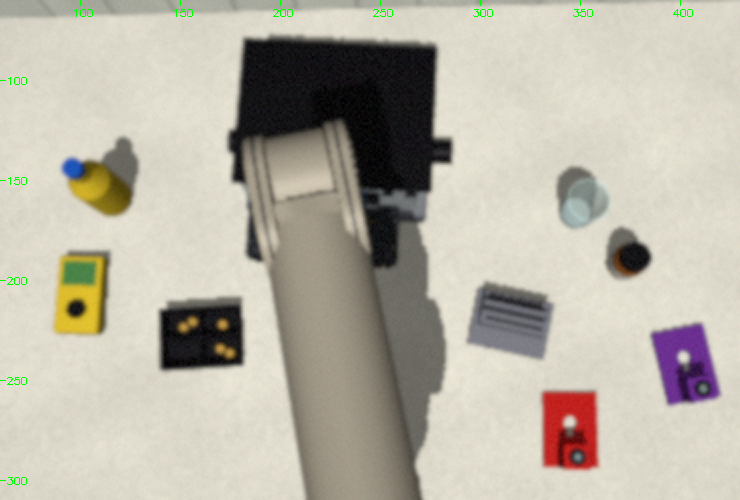

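Run:
```python
from bench import r
st=r.read_state();print(st["time"],st["ft_force"].round(1),st["width"])
print(r.close_job())
```

```text
15.8667 [ 0.3  0.4 -0.2] 0.08701286540143585
the job is handed in; nothing more can be done
None
```

The blue bracket is hanging on the brass stud with the stud home in the narrow end of the keyhole, and I have handed the job in at about 15.9 s. I took it from the rack and stood it upright against the slot wall. I then pressed it over the stud head against the sprung frame, slid it down and let go.

**Checks that agreed:**
- **Contact force:** readings at the chamber were at most about 12 N in x and 9 N in z, well under 30 N.
- **Fully home:** the downward slide stopped firmly after about 19 mm, with the vertical force rising to 9 N. The expected travel was 18 mm, and my height estimate for the keyhole was good to 1–3 mm.
- **Captured by the head:** pulling back at about 5 N did not move it, so the plate is behind the stud head.
- **After release:** the plate's lower corner was at side pixel (208,225), within a pixel of where it should be at home. One pixel is about 4 mm there.
- **Other things:** in the last top view everything I could see was still in place. The arm hid part of that view, and the screwdriver was seen separately in the wrist view. The gripper was open, clear of the bracket, and the wrist force was near zero.

**Checks that disagreed:**
- **Sideways position:** after the first approach the wrist view showed the stud about 2 mm off sideways, and I corrected that before pressing.
- **Housing angle:** in the last wrist view the housing front edge looked turned by about 2°, which is 1–2 pixels. I left it as it was.

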